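# Refit the indicator bulb holder in a polished rear lamp and hold it home

## Task

The polished rear lamp is lying lens down in its cradle: take the orange indicator bulb holder out of the parts tray, grip it lightly by its wing, and fit it in the lamp's one open port without knocking the glass bulb or forcing the lamp. Line its lugs up with the slots, push it straight in against the spring, and twist it clockwise (seen from above) a quarter turn to its stop. Finish still holding the wing, with the holder pressed flush against the spring, so that I can snap the lock clip on; leave the grey spare holder and everything else where it is.

Things in the scene. Friction and masses are not known exactly. Their poses are not given: they have to be found in the camera images.
- indicator_holder: the orange bulb holder to fit, 50 to 75 g. Origin on its axis, at the underside of its round flange (50 mm across, 4 mm thick, above the origin); z up. Below: black barrel 31 mm across (28 at its tapered foot) down to 20 mm, lugs, bulb. At the start it hangs in either nest of the tray, flange on the foam, at any yaw within 0.9 rad of the tray's
- wing (a point): centre of the top edge of the orange holder's twist wing, 30 mm above the holder's origin, axes as the holder's. The wing is an upright blade 40 mm long (x), 10 mm thick (y), from 4 to 30 mm above the origin: grip it across its thickness. Thin plastic: 20 to 35 N of grip is ample; it cracks if the two fingers' pressing adds up to more than 160 N (80 N each)
- lugs (a point): on the orange holder's axis at mid-height of its two bayonet lugs, 11.5 mm below the holder's origin, axes as the holder's. Equal lugs on opposite sides along +x and -x, in line with the wing, 10 mm wide, 5 mm thick (9 to 14 mm below the origin), reaching 20 mm from the axis; a half turn gives the same fit
- indicator_bulb: the amber glass bulb under the orange holder, 16 mm across, from 20 to 46 mm below the holder's origin; origin and axes as the holder's. A knock of more than 12 N breaks it
- parts_tray: blue tray with a dark foam block, 136 x 216 mm, fixed. Origin at the centre of its underside; top of the foam 60 mm above. Two round nests 45 mm across and 50 mm deep, 50 mm either side of the centre along its y axis; one has the orange holder, the other the grey one
- rear_lamp: car rear lamp lying lens down in a cradle (200 x 340 mm), fixed. Origin on the bench under its centre, long side along its y axis; back face 110 mm up. Three ports in a row: those at y = 0 and +90 mm are filled with grey holders (wings up to 145 mm above the bench), the one at y = -90 mm is open. It breaks if the holder bears on its rim and stops with over 120 N in all, or the robot with over 30 N
- port (a point): centre of the mouth of the open port, 115 mm above the bench, axes as the lamp's, z up. Round hole 35 mm across, rim 5 mm thick, with two slots along +x and -x (white marks outside them), 16 mm wide, reaching 23 mm from the axis. Flush home, flange on rim, the holder's origin is at this point
- port_stop (a point): a point 10 mm under the open port's mouth, at the level of the lugs, axes as the lamp's. The lugs are below the rim and can turn once the holder's origin is under 4 mm above the mouth. From the slots it turns clockwise only, 86 degrees (1.50 rad), to a hard stop. If not held down the spring lifts it 4 mm, until the lugs catch under the rim
- contact_spring (a joint): travel of the sprung brass ring in the open port, m: 0 free, 0.008 with the holder flush. The barrel's foot meets the ring when the holder's origin is 8 mm above the mouth; it pushes back with 4 N, growing 0.7 N per mm to 10 N when flush
- spare_holder: grey bulb holder with a clear bulb, same shape as the orange one, hanging in the other nest; it stays there
- spray_bottle: spray bottle with a red trigger head, 72 mm across, 217 mm tall, origin under its base; bystander
- compound_bottle: white squeeze bottle with a blue band and a black pointed nozzle, 64 mm across, 200 mm tall, origin under its base; bystander
- masking_tape: roll of green masking tape lying flat, 104 mm across, 24 mm high, origin under its centre; bystander
- screwdriver: screwdriver lying on the bench near the robot; bystander
- foam_pad: yellow foam polishing pad, 150 mm across, 30 mm high, origin under its centre; bystander
- wax_tin: blue tin, 90 mm across, 50 mm high, origin under its base; bystander
There are look-alikes about, which are no part of the job. Leave any pink or yellow look-alike of the spare_holder alone.

How it is judged:
By the outcome, as a careful person would: the job done as asked, in the order asked, and still so for the second after the job is handed in, while the arm keeps its last pose, push and grip.
It also fails if it takes over 45 s, if anything falls off the work surface, if the arm or the gripper's body presses on something with over 40 N, if the wrist force passes 120 N, or if a joint passes its speed limit or range.

## Robot

A 6-joint arm with a two-finger parallel gripper is mounted at the origin on the work surface. World frame = base frame: x ahead of the robot, y to its left, z up, the work surface at z = 0. Lengths are in m, angles in rad, forces in N, time in s.
With the tool pointing down it reaches from about 0.35 to 0.975 m from the base axis. Payload 17.4 kg.
Tool frame: the origin (TCP) lies on the front face of the gripper's body, between the roots of the fingers; the fingertips stand 73 mm ahead of it and the grasp point (between the pads) lies 54 mm ahead of it; z points along the fingers, y is the line along which they close (so a half turn about z gives the same grasp; the last joint's range is limited). The gripper opens to 85 mm and grips with 20 to 120 N. Pads are 22 mm wide; open, the fingers measure 114 mm over their backs; the gripper's body (76 mm by 85 mm) begins 54 mm behind the grasp point. The pads swing forward as they close: fully open they stand 13 mm farther back than shut.
Start: joints at [-1.313, 0.116, 1.442, -0, 1.584, -0.038], TCP at [0.197, -0.646, 0.304] pointing down, gripper open.
Joint ranges: [-2.83, 2.83], [-0.83, 2.19], [0.07, 2.5], [-1.14, 4.28], [0.01, 3], [-2.97, 2.97]. Speed limits (rad/s): [1.89, 1.89, 2.22, 3.14, 3.14, 3.14].

## Interface

Orientations are given as a unit quaternion [w, x, y, z].
In Python, from workcell import ctrl gives the robot as it stands. The module is installed in compiled form; this text tells all that it offers. Calls block until the motion is done:
- ctrl.reach(position, orientation): joint-space move of the TCP to a pose.
- ctrl.servo_line(position, attitude=None, v=0.15): straight line of the TCP; attitude=None keeps the orientation; v is the mean speed in m/s.
- ctrl.set_joints(angles): joint-space move.
- ctrl.gripper_open() and ctrl.close(grip_force=None): open the fingers fully, or close them until they stop; grip_force is the grip in N (None keeps the last).
- ctrl.pause(seconds).
- ctrl.ik(position, orientation): joint angles nearest the present ones, or None.
- ctrl.sense(): the state.
- ctrl.capture(name): name is "side" or "top"; returns the picture (400x640x3 uint8, blue, green, red); there is no depth.
- ctrl.calibration(name): a dict with "K" (3x3 intrinsics, pixels), "R" (3x3) and "t" (3): a world point X has camera coordinates R X + t. Camera axes: x right, y down, z forward; pixel columns grow to the right and rows downward; lengths in m; the calibration is good to about 2 mm. A picture is of the moment at which its call begins. calibration takes no time and is no camera call.
A pose or a line that the arm cannot do raises ctrl.PlanningError and nothing moves.
- ctrl.sign_off(): hands the job in; it is judged then, once.
The state is a dict: "t": time; "qpos": joint angles; "qvel": joint speeds; "effort": joint torques, N m; "ee_pos": TCP position; "ee_rot": TCP orientation; "force": force on the tool from outside, world axes, zero at the start; "torque": the same for the moment, N m; "grip_width": opening from 0.0 (shut) to 1.0 (fully open); "grip_force": force on a finger pad.
Only numpy, scipy, OpenCV 4.12 (cv2) and the standard library are available. Lean on these libraries where they do the work, as an engineer would, in place of code of your own. Each camera call takes 0.05 s, during which the arm holds its last target. There are 200 camera calls.

## Working session

There is one attempt and no reset: what is moved stays moved. The work goes in short steps, each a Python script; the robot and the scene stay as the last script left them, time stands still between calls to the robot, and variables do not carry over. Pictures are saved under pics/ and viewed, at most 10 in all, crops included, and the job is handed in when it is done.

```bash
mkdir -p pics; python3 - <<'E'
from workcell import ctrl
import cv2
for n in("side","top"):
    cv2.imwrite(f"pics/{n}0.png",ctrl.capture(n)); c=ctrl.calibration(n); print(n,c["K"].tolist(),c["R"].round(4).tolist(),c["t"].round(4).tolist())
s=ctrl.sense(); print(s["t"],s["ee_rot"],s["force"],s["grip_width"])
E
```

```text
side [[402.27406150806394, 0.0, 315.14324251231034], [0.0, 402.27406150806394, 204.09510854465162], [0.0, 0.0, 1.0]] [[0.9666, -0.256, -0.0108], [-0.1629, -0.5815, -0.7971], [0.1978, 0.7722, -0.6038]] [-0.5245, 0.158, 1.4391]
top [[374.25285164748414, 0.0, 315.2357823831265], [0.0, 374.25285164748414, 196.87331601245617], [0.0, 0.0, 1.0]] [[0.0143, -0.9996, 0.0264], [-0.9876, -0.0182, -0.156], [0.1564, -0.0238, -0.9874]] [-0.0437, 0.5644, 1.3472]
0.1 [-5.18662940e-04  9.89082960e-01  1.47358836e-01 -4.71848222e-05] [-0.12260411  0.49399854  1.58048426] 1.000046382419157
```

View pics/top0.png

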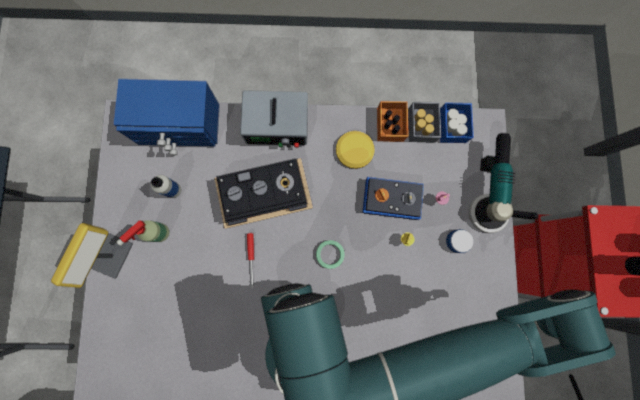

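View pics/side0.png

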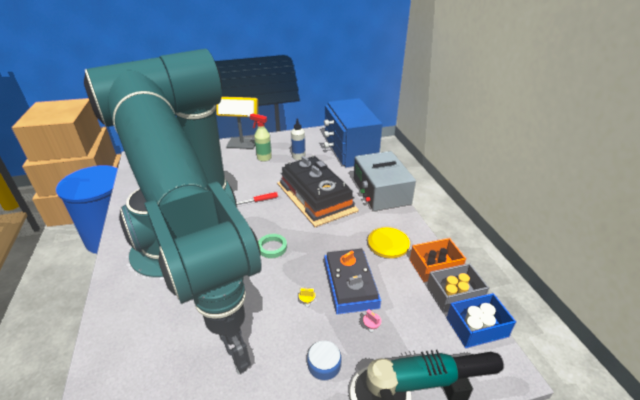

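The orange holder is in the tray at about top (382,194) and side (348,258). Grey spare is at top (408,198). The pink (441,198) and yellow (408,239) look-alikes lie outside the tray. The open port is at top (285,183) and side (327,186). Next, enlarged crops to confirm.

```bash
python3 - <<'E'
import cv2,numpy as np
t=cv2.imread("pics/top0.png");s=cv2.imread("pics/side0.png")
z=lambda im,x,y,w,h,k:cv2.resize(im[y:y+h,x:x+w],None,fx=k,fy=k,interpolation=cv2.INTER_CUBIC)
cv2.imwrite("pics/c1.png",np.hstack([z(t,360,172,66,50,6),z(s,320,240,66,50,6)]))   # tray
cv2.imwrite("pics/c2.png",np.hstack([z(t,212,155,104,75,3.8),z(s,275,150,104,75,3.8)]))
E
```

```text
(no output)
```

View pics/c1.png

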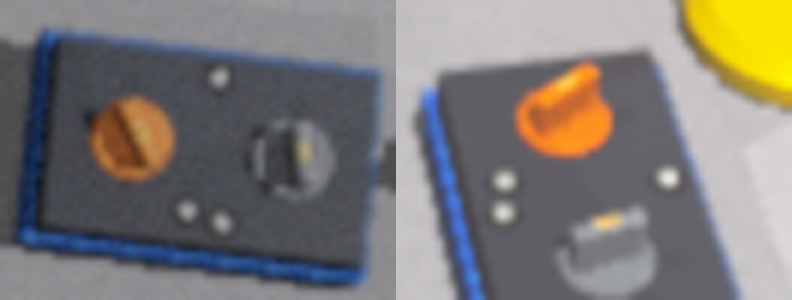

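View pics/c2.png

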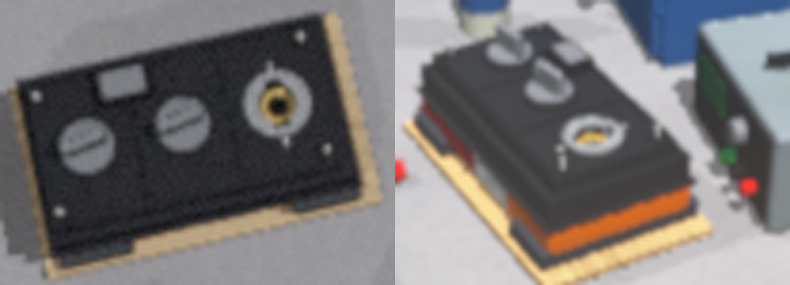

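Crop 1 confirms the orange holder with its wing (top crop centre about (133,139), wing running down-right) next to the grey spare. The pink and yellow ones are outside the tray. Crop 2 shows the open port, a ring with a brass centre at (277,102), with white marks at (268,66) and (286,140) in the top half and (563,155) and (622,127) in the side half. Next I'll triangulate the port and fit the holder's silhouette.

```bash
cat > h.py <<'E'
import cv2,numpy as np
from workcell import ctrl
from scipy.optimize import minimize
from scipy.spatial.transform import Rotation as Ro
cal={n:ctrl.calibration(n) for n in("side","top")}
def proj(n,X):
    c=cal[n];p=(np.asarray(X)@c["R"].T+c["t"])@c["K"].T
    return p[...,:2]/p[...,2:]
def onplane(n,uv,z):
    c=cal[n];d=c["R"].T@np.linalg.inv(c["K"])@[uv[0],uv[1],1];o=-c["R"].T@c["t"]
    return o+d*(z-o[2])/d[2]
def crop(U,V,x,y,k): return np.array([(U+.5)/k-.5+x,(V+.5)/k-.5+y])
a=np.linspace(0,2*np.pi,40,endpoint=False)
def silh(n,p,x0,y0,w,h,k=8):
    "coverage image of holder (flange+wing) at origin p[:3], yaw p[3]"
    R=Ro.from_euler("z",p[3]).as_matrix()
    fl=np.array([[.025*np.cos(t),.025*np.sin(t),z] for z in(0,.004) for t in a])
    wi=np.array([[x,y,z] for x in(-.02,.02) for y in(-.005,.005) for z in(.004,.030)])
    m=np.zeros((h*k,w*k),np.uint8)
    for P in(fl,wi):
        q=(proj(n,P@R.T+p[:3])-[x0,y0]+.5)*k-.5
        cv2.fillConvexPoly(m,cv2.convexHull(np.round(q).astype(np.int32)),255)
    return cv2.resize(m,(w,h),interpolation=cv2.INTER_AREA)/255.
def orange(im,x0,y0,w,h):
    s=cv2.cvtColor(im[y0:y0+h,x0:x0+w],cv2.COLOR_BGR2HSV).astype(int)
    return ((s[...,0]>4)&(s[...,0]<22)&(s[...,1]>120)&(s[...,2]>50)).astype(float)
def grasp_quat(yaw):  # tool down, closing line (tool y) along world angle yaw+90deg
    q=(Ro.from_euler("z",yaw)*Ro.from_euler("x",np.pi)).as_quat(); return q[[3,0,1,2]]
E
python3 - <<'E'
from h import *
T=lambda U,V:crop(U,V,212,155,3.8)
S=lambda U,V:crop(U-395,V,275,150,3.8)
for nm,t,s,z in(("m1",(268,66),(622,127),.115),("m2",(286,140),(563,155),.115),("c",(277,102),(594,133),.115)):
    print(nm,onplane("top",T(*t),z).round(4),onplane("side",S(*s),z).round(4))
for u in((85,145),(182,123)): print("filled~",onplane("top",T(*u),.117).round(4))
C=lambda U,V:crop(U,V,360,172,6)
for u in((57,38),(380,72),(362,270),(38,230)): print("foam",onplane("top",C(*u),.06).round(4))
c0=onplane("top",C(133,139),.064); print("h",c0.round(4),onplane("side",crop(565-396,113,320,240,6),.064).round(4))
box={"top":(368,182,28,26),"side":(334,244,32,28)}
im={n:cv2.imread(f"pics/{n}0.png") for n in box}
mk={n:orange(im[n],*box[n]) for n in box}
for n in box: print(n,mk[n].sum(),silh(n,[*c0[:2],.06,0],*box[n]).sum())
def res(v,off=None):
    return sum(((silh(n,[v[0]+(v[3] if n=="top" else 0),v[1]+(v[4] if n=="top" else 0),.06,v[2]],*box[n])-mk[n])**2).sum() for n in box)
best=min((minimize(res,[c0[0],c0[1],y,0,0],method="Nelder-Mead",options=dict(initial_simplex=np.array([c0[0],c0[1],y,0,0])+np.vstack([np.zeros(5),np.diag([.006,.006,.25,.004,.004])]))) for y in np.arange(0,3.1,.4)),key=lambda r:r.fun)
print(best.x.round(4),best.fun)
E
```

```text
m1 [0.6413 0.0863 0.115 ] [0.6405 0.0744 0.115 ]
m2 [0.5713 0.0676 0.115 ] [0.5697 0.0431 0.115 ]
c [0.6071 0.0769 0.115 ] [0.6101 0.0718 0.115 ]
filled~ [0.5628 0.2527 0.117 ]
filled~ [0.5852 0.1642 0.117 ]
foam [ 0.6377 -0.2336  0.06  ]
foam [ 0.6202 -0.4349  0.06  ]
foam [ 0.4964 -0.42    0.06  ]
foam [ 0.5176 -0.2209  0.06  ]
h [ 0.5744 -0.2793  0.064 ] [ 0.5782 -0.2796  0.064 ]
top 145.0 147.73333333333335
side 180.0 178.7294117647059
[ 0.5765 -0.2823  0.367  -0.0018  0.0034] 8.008242983467898
```

Checks: the filled ports sit at 91 and 181 mm from the open one, so the lamp yaw is about 0.25. The holder is at about (0.5756, -0.2806) with yaw 0.367, which is 0.46 off the tray and within 0.9. Both heights are consistent, so I'll grasp.

```bash
python3 - <<'E'
from h import *
p=np.array([.5756,-.2806]);q=grasp_quat(.367)
for ps in(.25,.25-1.5,.25-1.6,.25+np.pi,.25-np.pi): print(ps,(lambda j:None if j is None else np.round(j,3))(ctrl.ik([.608,.0765,.195],grasp_quat(ps))))
ctrl.reach([*p,.24],q); s=ctrl.sense(); print(s["t"],s["ee_pos"].round(4),s["force"].round(1))
ctrl.servo_line([*p,.141],v=.12)
s=ctrl.sense();print(s["t"],s["force"].round(1))
ctrl.close(30); ctrl.pause(.2)
s=ctrl.sense();print(s["t"],s["ee_pos"].round(4),s["force"].round(1),s["torque"].round(2),s["grip_width"],s["grip_force"])
E
```

```text
0.25 [ 0.084  0.032  1.709 -0.     1.401  1.404]
-1.25 [ 0.084  0.032  1.709 -0.     1.401  2.904]
-1.35 None
3.391592653589793 [ 0.084  0.032  1.709  0.     1.401 -1.737]
-2.891592653589793 [ 0.084  0.032  1.709  0.     1.401 -1.737]
2.0167 [ 0.5753 -0.2814  0.2402] [ 0.1 -0.1  0. ]
2.9917 [-0.1  0.4  0.4]
3.8667 [ 0.5757 -0.2806  0.1412] [-0.3  1.2  2.8] [0.09 0.01 0.01] 0.10846610474466188 32.8950834274292
```

```bash
python3 - <<'E'
from h import *
p=np.array([.5756,-.2806])
ctrl.servo_line([*p,.30],v=.15)
s=ctrl.sense();print(s["t"],s["force"].round(1),s["grip_width"],s["grip_force"])
ctrl.reach([.608,.0765,.29],grasp_quat(.25-np.pi))
ctrl.servo_line([.608,.0765,.265],v=.08); ctrl.pause(.3)
s=ctrl.sense();print(s["t"],s["ee_pos"].round(4),s["ee_rot"].round(4),s["qpos"].round(3),s["force"].round(1),s["torque"].round(2))
im={n:ctrl.capture(n) for n in("top","side")}
for n in im: cv2.imwrite(f"pics/{n}1.png",im[n])
z=lambda im,x,y,w,h,k:cv2.resize(im[y:y+h,x:x+w],None,fx=k,fy=k,interpolation=cv2.INTER_CUBIC)
cv2.imwrite("pics/c3.png",np.hstack([z(im["top"],255,155,66,60,6),z(im["side"],295,145,66,60,6)]))
E
```

```text
5.075 [-0.2  0.6  0.1] 0.10813492889029633 32.59977400302887
7.9417 [0.6081 0.0765 0.2654] [ 3.000e-04 -1.247e-01  9.922e-01  0.000e+00] [ 0.084 -0.006  1.631  0.     1.516 -1.737] [-0.3 -0.6  0.3] [-0.03 -0.   -0.05]
```

View pics/c3.png

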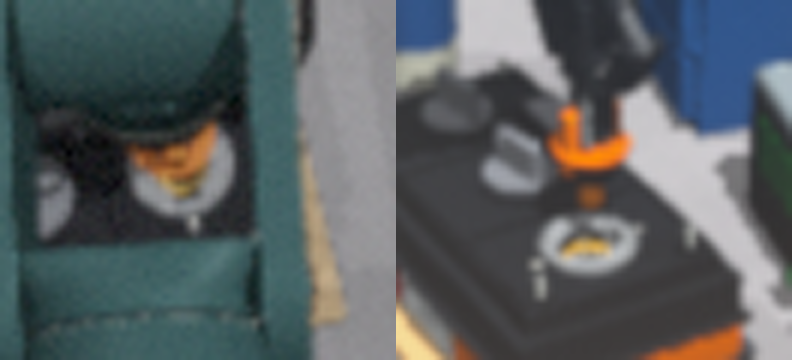

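The side crop shows the held flange at about (591,150), the bulb at (592,195) and the port centre at about (590,243). The top view is mostly hidden by the arm, with only the flange's near edge visible at about (178,170). I'll fit the flange and the port ring per camera to get the relative offset.

```bash
python3 - <<'E'
from h import *
def disc(n,xy,r,z0,z1,b,k=8):
    x0,y0,w,h=b
    P=np.array([[xy[0]+r*np.cos(t),xy[1]+r*np.sin(t),z] for z in(z0,z1) for t in a])
    q=(proj(n,P)-[x0,y0]+.5)*k-.5; m=np.zeros((h*k,w*k),np.uint8)
    cv2.fillConvexPoly(m,cv2.convexHull(np.round(q).astype(np.int32)),255)
    return cv2.resize(m,(w,h),interpolation=cv2.INTER_AREA)/255.
def fit(f,x0,st):
    x0=np.array(x0,float); return minimize(f,x0,method="Nelder-Mead",options=dict(initial_simplex=x0+np.vstack([np.zeros(len(x0)),np.diag(st)])))
P={}
for n,b in(("top",(272,170,25,24)),("side",(314,174,26,24))):
    g=cv2.imread(f"pics/{n}0.png")[b[1]:b[1]+b[3],b[0]:b[0]+b[2]].max(2)
    m=(g>95).astype(np.uint8); m=cv2.morphologyEx(m,cv2.MORPH_OPEN,np.ones((3,3)))
    cs,_=cv2.findContours(m,cv2.RETR_EXTERNAL,cv2.CHAIN_APPROX_NONE); c=max(cs,key=cv2.contourArea)
    M=cv2.drawContours(np.zeros_like(m),[c],-1,1,-1).astype(float)
    if n=="top": print("\n".join("".join(".#"[int(v)] for v in r) for r in M))
    r=fit(lambda v:((disc(n,v[:2],v[2],.114,.115,b)-M)**2).sum(),[.608,.0765,.027],[.005,.005,.003]); P[n]=r.x; print(n,r.x.round(4),r.fun)
im=cv2.imread("pics/side1.png"); b=(312,168,28,7); M=orange(im,*b)
print("\n".join("".join(".#"[int(v)] for v in r) for r in M))
z=.2654-.0812
r=fit(lambda v:((disc("side",v,.025,z,z+.004,b)-M)**2).sum(),[.608,.0765],[.005,.005]);print("side flange",r.x.round(4),r.fun)
b=(270,177,30,13); M=orange(cv2.imread("pics/top1.png"),*b)
print("\n".join("".join(".#"[int(v)] for v in r) for r in M))
print(proj("top",[[.608,.0765,z],[.608-.025*.97,.0765-.006,z]]).round(1),proj("side",[.608,.0765,z]).round(1))
E
```

```text
.........................
.........................
.........................
..........#####..........
........##########.......
.......############......
......##############.....
.....################....
.....################....
.....#################...
....##################...
....##################...
....##################...
....##################...
....##################...
.....################....
.....################....
......##############.....
.......############......
........#########........
..........#######........
.........................
.........................
.........................
top [0.6071 0.0768 0.032 ] 4.396170703575548
side [0.6078 0.0709 0.0353] 6.117985390234525
........######...#####......
........######..######......
.........############.......
.........############.......
..........##########........
..........########..........
............................
side flange [0.6068 0.0691] 8.747281814686659
.................####.........
................####..........
......###...########..........
.......#############..........
.......############...........
........###########...........
..........#########...........
...........#######............
.............####.............
..............###.............
..............................
..............................
..............................
[[283.5 177.2]
 [285.1 184.3]] [326.3 168.8]
```

Per camera, the offsets are within about 3 mm and the bulb and barrel have that much play. So I'll lower gently under force guard and centre by touch once the foot is inside the mouth and the lugs are still above the rim.

```bash
cat >> h.py <<'E'
def F(n=3):
    v=[]
    for _ in range(n): s=ctrl.sense(); v.append(s["force"]); 
    return np.mean(v,0)
def guarded(p,d,dist,step,thr,v=.03,F0=None):
    "step along unit d from p until the reaction exceeds thr; returns last pos, travelled, dF"
    F0=F() if F0 is None else F0; d=np.array(d,float); p=np.array(p,float); g=0
    while g<dist-1e-9:
        g=min(g+step,dist); ctrl.servo_line(p+d*g,v=v); f=F()-F0
        if f@d<-thr: break
    return p+d*g,g,f
E
python3 - <<'E'
from h import *
xy=[.608,.0745]
ctrl.servo_line([*xy,.2345],v=.06); ctrl.pause(.1)
F0=F(); print("F0",F0.round(2))
p,g,f=guarded([*xy,.2345],[0,0,-1],.2345-.2117,.0025,3,F0=F0)
s=ctrl.sense();print(s["t"],p.round(4),g,f.round(2),s["ee_pos"].round(4),s["torque"].round(2))
E
```

```text
F0 [-0.15  0.4   0.15]
11.3 [0.608  0.0745 0.2117] 0.022799999999999987 [-0.7  -0.31 -0.91] [0.608  0.0745 0.2117] [ 0.04 -0.02 -0.03]
```

```bash
python3 - <<'E'
from h import *
c=np.array([.608,.0745,.2117]); F0=F()
ex=np.array([np.cos(.25),np.sin(.25),0]); ey=np.array([-ex[1],ex[0],0])
for nm,d in(("y",ey),("x",ex)):
    r=[]
    for sg in(1,-1):
        p,g,f=guarded(c,sg*d,.006,.0008,2.0,v=.02,F0=F0); r.append(g); print(nm,sg,round(g,4),f.round(1))
    c=c+d*(r[0]-r[1])/2; ctrl.servo_line(c,v=.04); print(c.round(4))
s=ctrl.sense();print(s["t"],(F()-F0).round(2),s["ee_pos"].round(4))
E
```

```text
y 1 0.004 [ 1.2 -4.3  0.4]
y -1 0.0016 [-0.3  2.2  0.2]
[0.6077 0.0757 0.2117]
x 1 0.0024 [-2.9 -0.5  1.6]
x -1 0.0048 [ 4.2  0.3 -0.7]
[0.6065 0.0754 0.2117]
16.0 [-0.12 -0.49  0.87] [0.6066 0.0754 0.2116]
```

```bash
python3 - <<'E'
from h import *
z0=.115+.0812
p=np.array([.6065,.0754,.2117]); F0=F()
for h in(.0135,.012,.010,.008,.006,.004,.002,.001):
    ctrl.servo_line([p[0],p[1],z0+h],v=.03); f=F()-F0; print(h,f.round(1))
    if f[2]>(6 if h>.0079 else 16) or np.hypot(*f[:2])>8: break
s=ctrl.sense();print(s["t"],s["ee_pos"].round(4),s["torque"].round(2),s["grip_force"],s["grip_width"])
E
```

```text
0.0135 [ 1.   0.7 -0.4]
0.012 [ 1.2  0.8 -1.3]
0.01 [ 1.  -0.4 -0.4]
0.008 [ 1.1  0.3 -0.3]
0.006 [-0.6 -0.4  4.8]
0.004 [-0.3  1.   5.4]
0.002 [-0.3 -0.1  6.9]
0.001 [-0.8  1.   7. ]
18.0 [0.6066 0.0754 0.1978] [-0.02  0.42 -0.02] 33.648916482925415 0.10670510730318394
```

The lugs are through the slots and the spring force matches. Next is the twist, in guarded steps.

```bash
python3 - <<'E'
from h import *
P=[.6065,.0754,.1964]; T0=ctrl.sense()["torque"]; psi0=.25-np.pi
for a_ in(.15,.5,.9,1.25,1.35,1.40,1.43,1.46,1.49,1.52,1.55):
    ctrl.set_joints(ctrl.ik(P,grasp_quat(psi0-a_))); s=ctrl.sense(); t=s["torque"]-T0
    print(a_,s["force"].round(1),t.round(2),round(s["qpos"][5]+1.737,3),round(s["grip_width"],4))
    if abs(t[2])>(.8 if a_>1.3 else .6) or np.hypot(*s["force"][:2])>15: break
s=ctrl.sense();print(s["t"],s["ee_pos"].round(4))
E
```

```text
0.15 [-0.4  0.5  7.6] [-0.   -0.33 -0.03] 0.149 0.1071
0.5 [-0.2  0.7  7.6] [ 0.04 -0.4  -0.04] 0.499 0.1101
0.9 [-0.3 -0.5  8.3] [ 0.07 -0.42  0.01] 0.899 0.1138
1.25 [ 0.1 -0.3  9.3] [ 0.03 -0.41 -0.07] 1.249 0.1078
1.35 [-0.3 -0.8  7.6] [ 0.09 -0.36 -0.02] 1.349 0.1106
1.4 [-0.3  0.2  8.4] [ 0.07 -0.43 -0.07] 1.399 0.1081
1.43 [0.6 0.4 9. ] [ 0.02 -0.4   0.02] 1.428 0.1085
1.46 [0.6 1.  8. ] [ 0.07 -0.4  -0.05] 1.458 0.1059
1.49 [-0.3  0.4  7.6] [ 0.04 -0.4   0.03] 1.488 0.1073
1.52 [ 0.4 -0.3  9. ] [ 0.02 -0.43  0.13] 1.518 0.1096
1.55 [ 1.5 -0.1  8.3] [ 0.03 -0.47  0.43] 1.548 0.109
21.3333 [0.6069 0.0754 0.1973]
```

The stop was felt from about 1.51 rad, with torque rising. Now press flush, holding the twist against the stop.

```bash
python3 - <<'E'
from h import *
q=grasp_quat(.25-np.pi-1.555)
for z in(.1957,.1952,.1947,.1942,.1937,.1932,.1927,.1922):
    ctrl.servo_line([.6065,.0754,z],attitude=q,v=.02); ctrl.pause(.1); s=ctrl.sense(); print(z,s["ee_pos"].round(4),s["force"].round(1),s["torque"].round(2))
    if s["force"][2]>18: break
ctrl.pause(.3); s=ctrl.sense(); print(s["t"],F().round(1),s["torque"].round(2),s["grip_force"],s["grip_width"],s["qpos"].round(3))
n="side"; im=ctrl.capture(n); cv2.imwrite("pics/c5.png",cv2.resize(im[130:230,270:390],None,fx=5,fy=5,interpolation=cv2.INTER_CUBIC))
E
```

```text
0.1957 [0.6069 0.0755 0.1971] [-1.4  0.3 12.2] [-0.08  0.3   0.4 ]
0.1952 [0.607  0.0755 0.1969] [-1.4 -0.4 15. ] [-0.07  0.48  0.42]
0.1947 [0.607  0.0755 0.1965] [-2.9 -0.5 16. ] [-0.03  0.65  0.48]
0.1942 [0.607  0.0755 0.1961] [-3.3 -0.3 15. ] [-0.07  0.67  0.38]
0.1937 [0.607  0.0755 0.1961] [-6.  -0.6 20.1] [-0.12  1.09  0.4 ]
23.3833 [-5.8 -1.3 20.9] [-0.08  1.09  0.38] 36.068649888038635 0.11388915003786237 [ 0.082  0.027  1.711 -0.     1.4   -0.184]
```

View pics/c5.png

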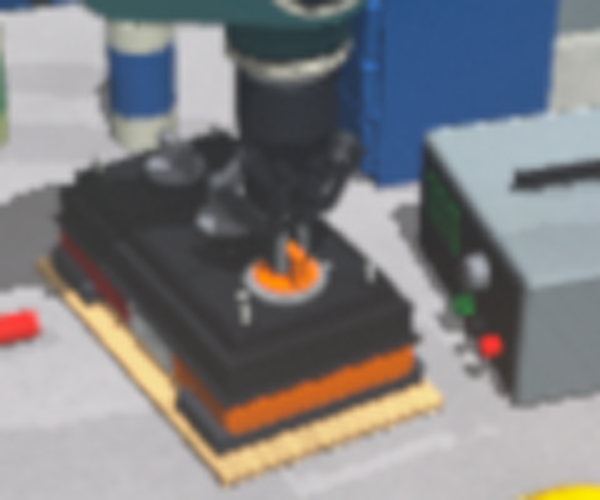

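The orange holder is in the open port with its flange on the ring at crop (288,278), wing turned and still held; the neighbouring holders look undisturbed. TCP height 0.1961 matches flush (0.1962). There's a side load of about 6 N, so I'll ease that and check the push again.

```bash
python3 - <<'E'
from h import *
q=grasp_quat(.25-np.pi-1.555)
for x,z in((.6058,.1937),(.6052,.1934)):
    ctrl.servo_line([x,.0753,z],attitude=q,v=.01); ctrl.pause(.4); s=ctrl.sense(); print(s["t"],s["ee_pos"].round(4),s["ee_rot"].round(4),F().round(1),s["torque"].round(2),s["grip_force"])
E
```

```text
24.0833 [0.6067 0.0754 0.1962] [0.0015 0.607  0.7947 0.0014] [-0.2 -0.4 18.1] [0.06 0.02 0.44] 35.67970812320709
24.7333 [0.6065 0.0754 0.1962] [0.0021 0.607  0.7947 0.0018] [ 4.3 -0.3 18.4] [-0.02 -0.62  0.42] 35.703222155570984
```

```bash
python3 - <<'E'
from h import *
q=grasp_quat(.25-np.pi-1.555)
ctrl.servo_line([.6058,.0753,.1934],attitude=q,v=.01); ctrl.pause(.6); s=ctrl.sense(); print(s["t"],s["ee_pos"].round(4),F().round(1),s["torque"].round(2),s["grip_force"],s["qvel"].round(3))
print(ctrl.sign_off())
E
```

```text
25.5833 [0.6068 0.0754 0.1961] [-1.2 -0.6 20.2] [0.01 0.19 0.45] 35.97980797290802 [-0.001  0.001 -0.    -0.001 -0.001  0.   ]
the job is handed in; nothing more can be done
None
```

The orange holder is in the open port, turned clockwise to its stop and pressed flush at about 20 N, with the wing still held at about 36 N (30 N commanded). I handed the job in at about 25.6 s; the hand-in returned no verdict, and I deliberately moved nothing else.

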